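Open the push-and-turn safety cap of the label remover

TASK

I want to dip a swab in the label remover: it is the taller square bottle in the wooden desk caddy, the one with the wide ribbed safety cap. Press the cap down and, keeping it pressed, twist it anticlockwise until it comes free, then lift it off and finish still gripping it, level and straight above the open mouth with a few centimetres of clear space beneath it, so that drips fall back in; do not let go of it or put it down. Leave the bottle standing down in its well, and do not disturb the squat bottle beside it, the mug, the stapler, the tape dispenser or the sticky pad.

Things in the scene. Friction and masses are not known exactly. Their poses are not given: they have to be found in the camera images.
- caddy: dark wooden desk caddy, fixed; origin on the desk under the middle of its two square wells. Wells (57 x 57 mm inside, floor 6 mm, wall tops 46 mm above the desk) lie along its y axis, centres at y = +32.5 and -32.5 mm; at its -x side a low tray (walls 18 mm high) with eraser and binder clip; in all x = -86.5 to +36.5 mm, y = -69 to +69 mm
- bottle: label-remover bottle: white, square, 54 x 54 mm, about 0.35 kg, loose in either well, with 1.5 mm of play each side; the well keeps it from turning. Origin at the centre of its underside, z up. Shoulder 78 mm and rim of the neck 95 mm above its underside. A cap pulled while still locked lifts the bottle with it
- bottle_mouth (a point): centre of the bottle's mouth (opening 24 mm wide) in the plane of the rim, 95 mm above the bottle's underside
- cap: black ribbed round safety cap on that bottle: 44 mm diameter, 23 mm high, 40 g, loose; origin at the centre of its lower edge, z up. Locked, its lower edge is 83.5 mm above the bottle's underside, 11.5 mm below the rim; its x axis is along the bottle's x (within 6 degrees). Three lugs inside it sit in notches on the neck; unpressed it neither turns nor comes off
- cap_center (a point): centre of the cap, half-way up (11.5 mm above its lower edge). A spring pushes the cap up: 5 N when locked, 1 N per mm more. Pressed 3 mm it can turn; 5.5 mm down it meets the shoulder. Pressed, it turns anticlockwise seen from above: at 60 degrees (54 to 66) it is free and its spring lifts it 4 mm, then it comes straight off; a stop ends the turn at about 67
- spout_bottle: squat white square bottle with a thin black spout in the other well, 54 x 54 x 80 mm, loose, to be left alone; origin at the centre of its underside
- mug: white mug, 92 x 127 x 95 mm, loose, bystander; origin at the centre of its underside
- stapler: stapler, 148 x 37 x 40 mm, loose, bystander; origin at the centre of its underside
- tape_dispenser: tape dispenser, 148 x 53 x 70 mm, loose, bystander; origin at the centre of its underside
- sticky_pad: pad of sticky notes, 76 x 76 x 18 mm, loose, bystander; origin at the centre of its underside
Mind the look-alikes: they are no part of the job. What is shaped like the bottle but blue or green is not meant.

How it is judged:
On the way, in this order (a step that is already met when the one before it is completed fails the run):
1. the cap is pressed down on the bottle by at least 2 mm (z of cap_center in the frame of bottle_mouth between -0.01 and -0.002 m and horizontal distance between cap_center and bottle_mouth below 0.004 m), for 0.05 s.
2. the cap, still on the neck, is turned by at least 45 degrees (angle between the x axis of cap and the x axis of bottle, either way round above 0.785 rad and z of cap_center in the frame of bottle_mouth below 0.006 m and horizontal distance between cap_center and bottle_mouth below 0.004 m).
At the end, for the whole second after the job is handed in: Fingers hold the cap still, level (0.2 rad), centred within 12 mm over the mouth, its lower edge 15 to 100 mm above the rim, touching neither bottle nor caddy; the bottle, untouched by the robot, stands on its well floor (3 mm), upright (0.06 rad), moved under 6 mm (contact force between cap and the fingers above 2 N and contact force between cap and bottle below 0.1 N and contact force between cap and caddy below 0.1 N and z of cap_center in the frame of bottle_mouth between 0.0265 and 0.1115 m and horizontal distance between cap_center and bottle_mouth below 0.012 m and angle between cap's own z axis and vertical below 0.2 rad and linear speed of cap below 0.02 m/s and z of bottle in the frame of caddy below 0.009 m and angle between bottle's own z axis and vertical below 0.06 rad and distance of bottle from where it was at the start of the episode below 0.006 m and contact force between bottle and the arm below 0.1 N and contact force between bottle and the fingers below 0.1 N); the arm keeps its last pose, push and grip.
It fails at once if the label-remover bottle was pulled up out of its well by more than 15 mm or tipped (z of bottle in the frame of caddy above 0.021 m or angle between bottle's own z axis and vertical above 0.2 rad).
It fails at once if the squat bottle was disturbed (moved over 10 mm) (distance of spout_bottle from where it was at the start of the episode above 0.01 m).
It fails at once if the mug, stapler, tape dispenser or sticky pad was disturbed (moved over 20 mm) (distance of any of mug, stapler, tape_dispenser, sticky_pad from where it was at the start of the episode above 0.02 m).
It also fails if it takes over 35 s, if anything falls off the work surface, if the arm or the gripper's body presses on something with over 40 N, if the wrist force passes 120 N, or if a joint passes its speed limit or range.

ROBOT

A 7-joint arm with a two-finger parallel gripper is mounted at the origin on a cart in front of the work surface, level with it; the furniture and walls round the work are solid. World frame = base frame: x ahead of the robot, y to its left, z up, the work surface at z = 0. Lengths are in m, angles in rad, forces in N, time in s.
With the tool pointing down it reaches from about 0.425 to 0.875 m from the base axis. Payload 4.7 kg.
Tool frame: the origin (TCP) lies on the centre line of the jaws, within the pads' length; the fingertips stand 22 mm ahead of it and the grasp point (between the pads) lies 3 mm ahead of it; z points along the fingers, y is the direction in which the jaws open and shut (so a half turn about z gives the same grasp; the last joint's range is limited). The gripper opens to 87 mm and grips with 3 to 60 N. Pads are 19 mm wide; open, the fingers measure 117 mm over their backs; the gripper's body (75 mm by 190 mm) begins 51 mm behind the grasp point.
Start: joints at [1.209, 0.321, -0.07, 1.45, 0.023, 1.371, -0.057], TCP at [0.239, -0.605, 0.245] pointing down, gripper open.
Joint ranges: [-2.86, 2.86], [-0.3, 2.09], [-1.38, 1.24], [0.06, 2.45], [-1.56, 4.7], [0.09, 2.05], [-2.69, 2.69]. Speed limits (rad/s): [2.57, 2.57, 3.14, 3.14, 3.14, 3.14, 3.14].

INTERFACE

Orientations are given as a rotation vector (axis times angle).
In Python, from bench import ctrl, imaging, close_job, finder gives the robot as it stands. The module is installed in compiled form; this text tells all that it offers.
- The arm moves only by the shell command python3 -m jog 'ROWS' [FORCE]. ROWS is JSON, a list that holds one entry, the list of rows, each a list of 7 numbers: the shift along the tool's x, y, z in cm, then the turn, a rotation vector about the tool's x, y, z in degrees, then the finger opening in cm, from 0 to 8.7. In form: [[[dx, dy, dz, ax, ay, az, claw], ...]]. A call has 1 to 12 rows; each row shifts and turns the commanded pose from where the row before left it, along the tool's axes as they then stand; what a row does not reach is not made up. A row lasts 1/10 s, in which the tool goes at most 50 mm and 8.59 degrees, less where a joint would pass 70% of its speed; a pose out of reach is approached as far as the arm can. A call is refused whole if a number of a shift passes 5 or a number of a turn 8.59, either way. A call with a gripper value outside its range is refused whole. The fingers move at their own pace and stop on an object; FORCE is the grip in N (left out, the last holds). Time passes only in rows, so rows that do not move let the fingers close. It gives the time, the measured TCP pose, the force and the opening at its end, in the units of the state.
- ctrl.get_state(): the state, without advancing time (a new reading comes with each control period).
- imaging.get_image(name): name is "side" or "top"; returns a dict with "frame" (420x560x3 uint8, red, green, blue), "intrinsics" (3x3 intrinsics, pixels), "pose" (4x4, takes a point from camera to world coordinates). Camera axes: x right, y down, z forward; pixel columns grow to the right and rows downward; lengths in m; the calibration is good to about 2 mm. A picture is of the moment at which its call begins. There is no depth.
- close_job(): hands the job in, once; it reports no verdict.
Trained networks look in the newest picture that a camera, given by its name, has taken for a name from the list of things; names that differ only in an ending like _2 or _b are one class to them, and where a whole thing is asked for, a point or a joint stands for the part that bears it (a point fixed in the world has none). Each returns a list of dicts, best first, with "conf" (0 to 1); they miss things now and then, are a little off and sometimes report something else, mostly with a low value. They report only what shows in the picture. A call takes as long as a camera call. They do not tell look-alikes from the thing itself.
- finder.trace(label, camera): "region" (420x560 bool, what is visible of it) and "point" ([row, column] as shares, 0 to 1, of the picture: columns of its width, rows of its height, amid what is visible of it).
- finder.spot_point(label, camera): "point" ([row, column] as shares, 0 to 1, of the picture: columns of its width, rows of its height: a listed point, or the origin of a listed thing).
The state is a dict: "time": time; "joint_positions": joint angles; "qd": joint speeds; "joint_torque": joint torques, N m; "position": TCP position; "tool_rot": TCP orientation; "ft_force": force on the tool from outside, world axes, zero at the start; "torque": the same for the moment, N m; "grip_width": opening from 0.0 (shut) to 1.0 (fully open).
Only numpy, scipy, OpenCV 4.12 (cv2) and the standard library are available. Lean on these libraries where they do the work, as an engineer would, in place of code of your own. Each camera call takes 0.05 s, during which the arm holds its last target. There are 200 camera calls.

## Working session

There is one attempt and no reset: what is moved stays moved. The work goes in short steps, Python scripts to look and compute and a shell command to move; the robot and the scene stay as the last step left them, time stands still between calls to the robot, and variables do not carry over. Pictures are saved under pics/ and viewed, about 8 in all and at most 12, crops included, and the job is handed in when it is done.

```bash
mkdir -p pics; cat > h.py <<'E'
import numpy as np, cv2
from bench import ctrl, imaging, finder, close_job
from scipy.spatial.transform import Rotation as R
def ray(im,p):
    K=np.array(im["intrinsics"]);T=np.array(im["pose"])
    u=np.array([p[1]*560,p[0]*420,1.]);d=T[:3,:3]@np.linalg.inv(K)@u
    return T[:3,3],d
def at_z(im,p,z):
    o,d=ray(im,p);return o+d*(z-o[2])/d[2]
def tri(a,b):
    (o1,d1),(o2,d2)=a,b
    A=np.stack([d1,-d2],1);s=np.linalg.lstsq(A,o2-o1,rcond=None)[0]
    p,q=o1+d1*s[0],o2+d2*s[1];return (p+q)/2,np.linalg.norm(p-q)
def proj(im,P):
    T=np.linalg.inv(np.array(im["pose"]));c=T[:3,:3]@P+T[:3,3];u=np.array(im["intrinsics"])@c;return u[:2]/u[2]
E
python3 - <<'E'
from h import *
ims={}
for c in("side","top"):
    im=ims[c]=imaging.get_image(c)
    for l in("cap_center","bottle_mouth","bottle","cap","caddy","spout_bottle"):
        for d in finder.spot_point(l,c)[:3]:print(c,l,np.round([d["point"][1]*560,d["point"][0]*420],1),round(d["conf"],2),
          np.round(at_z(im,d["point"],{"cap_center":.101,"bottle_mouth":.101,"cap":.09,"bottle":.006}.get(l,0)),3))
    print(np.round(im["pose"],3).tolist())
cv2.imwrite("pics/a.png",np.vstack([ims["side"]["frame"],ims["top"]["frame"]])[:,:,::-1][:, :].copy() if 0 else cv2.resize(np.hstack([ims["side"]["frame"],ims["top"]["frame"]])[:,:,::-1],(800,300)))
cv2.imwrite("pics/s.png",ims["side"]["frame"][:,:,::-1]);cv2.imwrite("pics/t.png",ims["top"]["frame"][:,:,::-1])
s=ctrl.get_state();print({k:np.round(v,3) for k,v in s.items()})
E
```

```text
side cap_center [305.9 208.8] 0.79 [0.479 0.06  0.101]
side bottle_mouth [305.4 210.3] 0.91 [0.479 0.067 0.101]
side bottle_mouth [332.7 189.9] 0.91 [ 0.422 -0.055  0.101]
side bottle_mouth [242.4 224.1] 0.65 [0.618 0.162 0.101]
side bottle [243.5 254.8] 0.83 [0.621 0.158 0.006]
side bottle [305.  235.4] 0.71 [0.481 0.041 0.006]
side bottle [333.3 215.6] 0.68 [ 0.417 -0.076  0.006]
side cap [301.8 211.7] 0.73 [0.489 0.058 0.09 ]
side spout_bottle [292.2 256.3] 0.87 [0.5   0.132 0.   ]
[[-0.982, -0.1, 0.158, 0.345], [-0.187, 0.492, -0.85, 1.05], [0.007, -0.865, -0.502, 0.696], [0.0, 0.0, 0.0, 1.0]]
top cap_center [276.9 245.6] 0.63 [0.483 0.056 0.101]
top cap_center [337.5 144.5] 0.54 [ 0.698 -0.08   0.101]
top bottle_mouth [344.  273.6] 0.65 [ 0.423 -0.08   0.101]
top bottle_mouth [277.1 245.5] 0.62 [0.484 0.056 0.101]
top bottle_mouth [226.  184.4] 0.57 [0.615 0.16  0.101]
top bottle [336.  274.7] 0.96 [ 0.422 -0.078  0.006]
top bottle [233.2 191.5] 0.64 [0.62  0.155 0.006]
top bottle [275.6 250.1] 0.56 [0.481 0.058 0.006]
top cap [279.5 246.5] 0.72 [0.482 0.051 0.09 ]
top caddy [261.2 246. ] 0.62 [0.491 0.091 0.   ]
top spout_bottle [250. 242.] 0.83 [0.501 0.117 0.   ]
top spout_bottle [277.  243.2] 0.59 [0.497 0.055 0.   ]
[[-0.025, -0.986, 0.164, 0.418], [-1.0, 0.023, -0.018, 0.063], [0.014, -0.164, -0.986, 0.931], [0.0, 0.0, 0.0, 1.0]]
{'time': np.float64(0.7), 'joint_positions': array([ 1.209,  0.321, -0.07 ,  1.45 ,  0.023,  1.371, -0.057]), 'qd': array([ 0.001,  0.   , -0.001, -0.   , -0.002,  0.001, -0.002]), 'joint_torque': array([-1.0000e-03, -4.9096e+01, -4.0300e-01, -3.1271e+01, -6.4000e-02,
        3.4000e-02,  0.0000e+00]), 'position': array([ 0.239, -0.605,  0.245]), 'tool_rot': array([ 3.086,  0.587, -0.   ]), 'ft_force': array([-0.042,  0.601,  0.155]), 'torque': array([-0.   ,  0.003,  0.058]), 'grip_width': np.float64(1.0)}
```

View pics/s.png

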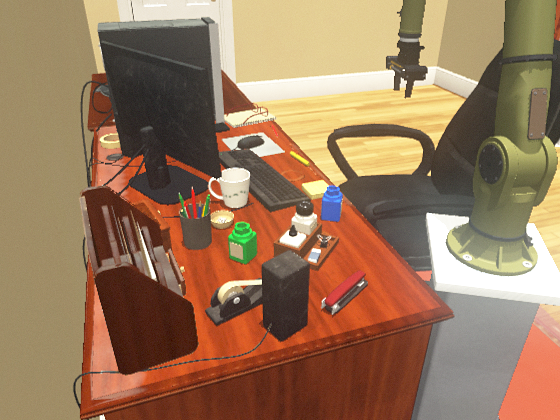

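View pics/t.png

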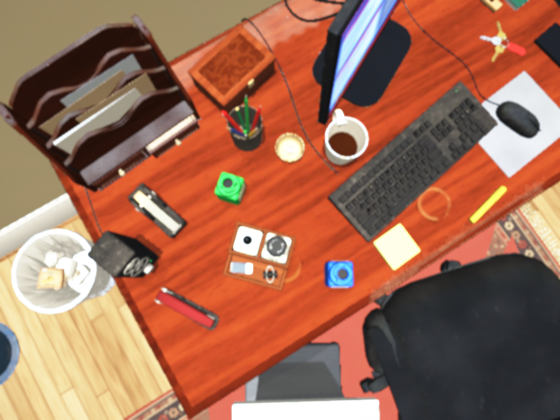

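The side view shows the black-capped white bottle at about (305,210), with the squat bottle beside it at (292,235). In the top view they are at (277,246) and (248,240). The blue bottle (340,272) and the green one (230,187) are the look-alikes. Next I measure the caddy yaw and the cap, then set off.

```bash
python3 - <<'E'
from h import *
P={}
for c in("side","top"):
    im=imaging.get_image(c)
    for l in("cap","cap_center","caddy","bottle","spout_bottle"):
        for d in finder.trace(l,c)[:2] if l!="cap_center" else []:
            m=d["region"].astype(np.uint8);cs=max(cv2.findContours(m,0,2)[0],key=cv2.contourArea);r=cv2.minAreaRect(cs);print(c,l,round(d["conf"],2),m.sum(),np.round(r[0],1),np.round(r[1],1),round(r[2],1))
    P[c]=(im,[d for d in finder.spot_point("cap_center",c)][:1][0]["point"])
X,e=tri(ray(*P["side"]),ray(*P["top"]));print("cap",X,e)
im,p=P["top"]
print(at_z(im,(240/420,248/560),.086))
s=ctrl.get_state();print(R.from_rotvec(s["tool_rot"]).as_matrix().round(3))
f=im["frame"];cv2.imwrite("pics/t2.png",cv2.resize(f[215:300,215:360,::-1],None,fx=5,fy=5,interpolation=2))
E
python3 -m jog '[[[3.85,-2.6,0,0,0,0,8.7],[3.85,-2.6,0,0,0,0,8.7],[3.85,-2.6,0,0,0,0,8.7],[3.85,-2.6,0,0,0,0,8.7],[3.85,-2.6,0,0,0,0,8.7],[3.85,-2.6,0,0,0,0,8.7],[3.85,-2.6,0,0,0,0,8.7],[3.85,-2.6,0,0,0,0,8.7],[0,0,0,0,0,0,8.7]]]'
python3 -c "
from h import *
s=ctrl.get_state();print(s['joint_positions'].round(2) if hasattr(s['joint_positions'],'round') else s['joint_positions'])"
```

```text
side cap 0.77 214 [305. 208.] [14. 16.] 90.0
side cap 0.17 1129 [228.5 188.5] [39. 41.] 90.0
side caddy 0.84 1317 [305.8 242.5] [60.6 45.5] 18.9
side bottle 0.82 646 [331.6 203.2] [20.3 34.9] 6.3
side bottle 0.75 398 [304. 224.] [20. 24.] 90.0
side spout_bottle 0.78 359 [292.7 238.7] [21.  20.8] 36.0
top cap 0.69 358 [276.  245.5] [21. 20.] 90.0
top caddy 0.6 2295 [258.2 255. ] [63.9 57. ] 15.4
top bottle 0.84 742 [338.  273.5] [27. 28.] 90.0
top bottle 0.74 733 [229.8 187.6] [28.5 27.8] 18.4
top spout_bottle 0.77 649 [247.9 240.3] [26.4 26. ] 15.9
cap [0.48368376 0.05300438 0.10275251] 0.005440378710540269
[0.49796913 0.11637414 0.086     ]
[[ 0.93   0.367  0.   ]
 [ 0.367 -0.93  -0.   ]
 [-0.     0.    -1.   ]]
time: 2.2
position: [0.4534, -0.2905, 0.2452]
tool_rot: [-3.081, -0.605, -0.005]
ft_force: [0.0, -1.1, -0.4]
grip_width: 1.001
[ 0.83  0.1  -0.33  1.72  0.03  1.33 -0.69]
```

View pics/t2.png

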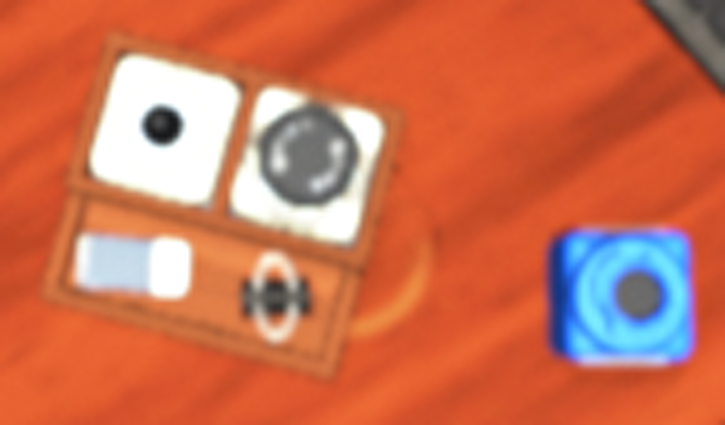

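The crop shows the cap centred at about pixel (276.6,245.6) of the top view, so about (0.483, 0.055). The caddy's yaw is about -15°. I move above it and turn the jaw axis along caddy x, away from the squat bottle.

```bash
python3 -m jog '[[[1.98,-3.86,0,0,0,0,8.7],[1.98,-3.86,0,0,0,0,8.7],[1.98,-3.86,0,0,0,0,8.7],[1.98,-3.86,0,0,0,0,8.7],[1.98,-3.86,0,0,0,0,8.7],[1.98,-3.86,0,0,0,0,8.7],[1.98,-3.86,0,0,0,0,8.7],[1.98,-3.86,0,0,0,0,8.7]]]'
python3 -m jog '[[[0,0,0,0,0,-7.6,8.7],[0,0,0,0,0,-7.6,8.7],[0,0,0,0,0,-7.6,8.7],[0,0,0,0,0,-7.6,8.7],[0,0,0,0,0,-7.6,8.7],[0,0,0,0,0,-7.6,8.7],[0,0,0,0,0,-7.6,8.7],[0,0,0,0,0,0,8.7]]]'
cat > look.py <<'E'
import sys
from h import *
s=ctrl.get_state();M=R.from_rotvec(s["tool_rot"]).as_matrix();T=np.array(s["position"])
print(np.round(T,4),M.round(3).tolist(),np.round(s["joint_positions"],2),np.round(s["ft_force"],1),s["grip_width"])
P={}
for c in("side","top"):
    im=imaging.get_image(c)
    for l in("cap_center","bottle_mouth"):
        for d in finder.spot_point(l,c)[:3]:
            X=at_z(im,d["point"],.101);print(c,l,np.round([d["point"][1]*560,d["point"][0]*420],1),round(d["conf"],2),X.round(4))
    g=proj(im,T+M@[0,0,.003]);tp=proj(im,T+M@[0,0,.022]);print("grasp px",g,"tip",tp)
    P[c]=im["frame"]
    x,y=int(305 if c=="side" else 277),int(200 if c=="side" else 246)
    cv2.imwrite(f"pics/{sys.argv[1]}_{c}.png",cv2.resize(im["frame"][y-50:y+50,x-65:x+65,::-1],None,fx=4,fy=4,interpolation=2))
a=[cv2.imread(f"pics/{sys.argv[1]}_{c}.png") for c in("side","top")]
cv2.imwrite(f"pics/{sys.argv[1]}.png",cv2.resize(np.hstack(a),(800,308)))
E
python3 look.py b
```

```text
time: 3.0
position: [0.4827, 0.0484, 0.2449]
tool_rot: [3.086, 0.586, 0.001]
ft_force: [0.9, -0.1, 0.3]
grip_width: 0.999
time: 3.8
position: [0.4827, 0.0468, 0.2446]
tool_rot: [2.497, 1.906, -0.0]
ft_force: [0.4, -0.3, 0.4]
grip_width: 1.001
[0.4827 0.0468 0.2446] [[0.263, 0.965, 0.0], [0.965, -0.263, -0.0], [-0.0, 0.0, -1.0]] [ 0.51 -0.01 -0.65  1.83 -0.01  1.32 -0.41] [ 0.4 -0.3  0.4] 1.0006582493098897
side cap_center [306.6 208. ] 0.51 [0.4776 0.0555 0.101 ]
side cap_center [228.  203.2] 0.2 [0.6819 0.0721 0.101 ]
side bottle_mouth [240.9 224.8] 0.82 [0.6209 0.1653 0.101 ]
side bottle_mouth [331.8 193.7] 0.81 [ 0.422 -0.033  0.101]
side bottle_mouth [303.3 208.4] 0.59 [0.4856 0.0592 0.101 ]
grasp px [306.75157507 156.13067518] tip [306.52015709 163.25108514]
top bottle_mouth [225.5 184.1] 0.79 [0.6161 0.1614 0.101 ]
grasp px [282.8194646  239.44580567] tip [282.59097805 240.458007  ]
```

View pics/b.png

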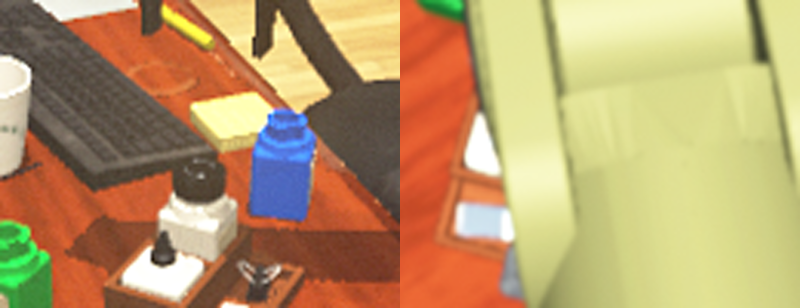

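Side crop: the fingers straddle the cap column. The cap is at crop (199,180), roughly full-image (305,208). The top camera is now blocked by the arm. I descend to just above the cap and check.

```bash
python3 -m jog '[[[0.8,-0.3,2,0,0,0,8.7],[0,0,3,0,0,0,8.7],[0,0,3,0,0,0,8.7],[0,0,2,0,0,0,8.7],[0,0,0,0,0,0,8.7]]]'
python3 look.py c; python3 - <<'E'
import cv2
a=cv2.imread('pics/c_side.png');cv2.imwrite('pics/c.png',cv2.resize(a,(800,600)))
E
```

```text
time: 4.6
position: [0.4797, 0.0555, 0.1419]
tool_rot: [-2.494, -1.904, 0.007]
ft_force: [0.7, -0.1, 0.0]
grip_width: 1.0
[0.4797 0.0555 0.1419] [[0.264, 0.965, -0.006], [0.965, -0.264, 0.0], [-0.001, -0.006, -1.0]] [ 0.48  0.09 -0.67  1.96  0.06  1.12 -0.48] [ 0.7 -0.1  0. ] 1.00006267074859
side cap_center [305.1 211.1] 0.52 [0.4791 0.0715 0.101 ]
side bottle_mouth [241.6 223.7] 0.8 [0.6206 0.1603 0.101 ]
side bottle_mouth [335.6 189.2] 0.63 [ 0.4143 -0.0607  0.101 ]
grasp px [306.24047407 194.99132367] tip [306.06554906 201.52824929]
top cap_center [187.1 308.6] 0.6 [0.3616 0.2392 0.101 ]
top bottle_mouth [343.8 276.8] 0.83 [ 0.4165 -0.0791  0.101 ]
top bottle_mouth [228.7 182.6] 0.78 [0.6191 0.1547 0.101 ]
grasp px [277.34511263 246.03076929] tip [277.26788105 246.82141114]
```

View pics/c.png

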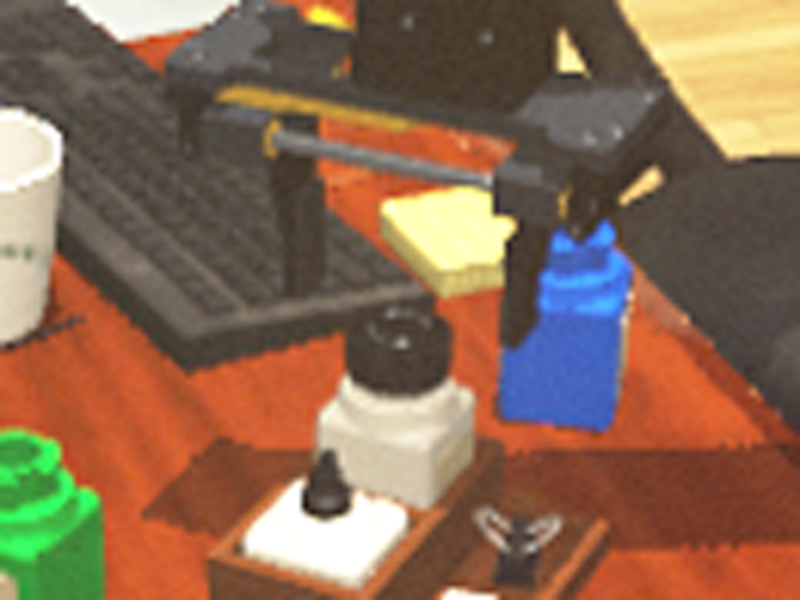

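Side crop: the fingertips are at (300,295) and (517,345), with the cap between and below them at (399,350), so they are clear of it. The tip projection matches the picture. Next I fit the cap position from its silhouettes in both views.

```bash
python3 - <<'E'
from h import *
from scipy.optimize import least_squares
im=imaging.get_image("side");ds=finder.trace("cap","side");imt=imaging.get_image("top")
t=np.linspace(0,2*np.pi,60)
def bb(im,p,m=None):
    P=[proj(im,np.array([p[0]+.022*np.cos(a),p[1]+.022*np.sin(a),z])) for z in(.0895,.1125) for a in t];P=np.array(P);return np.r_[P.min(0),P.max(0)]
f=im["frame"][195:222,290:320].astype(int).max(2)
m=(f<75);n,l,s,c=cv2.connectedComponentsWithStats(m.astype(np.uint8));i=l[208-195,305-290];print("dark",s[i][:4]+[290,195,0,0])
for d in ds[:2]:
    r,cc=np.where(d["region"]);print(d["conf"],cc.min(),r.min(),cc.max()+1,r.max()+1)
t0=np.array([276-10.5,245.5-10,276+11.5,245.5+11])
s0=np.array([298,200,313,217])
g=least_squares(lambda p:np.r_[bb(im,p)-s0],[.482,.056]);print("side",g.x,g.fun)
g=least_squares(lambda p:np.r_[bb(imt,p)-t0],[.482,.056]);print("top",g.x,g.fun)
E
```

```text
dark [290 195  30  27]
0.75 296 202 314 216
side [0.48022968 0.05802372] [-1.23176505  0.20824527  1.22022639 -0.26772363]
top [0.48250054 0.056917  ] [ 0.19916789 -0.59494587 -0.19905725  0.60245822]
```

```bash
python3 -m jog '[[[0.2,0.1,0.8,0,0,0,8.7],[0,0,1,0,0,0,8.7],[0,0,1,0,0,0,8.7],[0,0,0,0,0,0,8.7],[0,0,0,0,0,0,8.7]]]' 40
python3 - <<'E'
from h import *
s=ctrl.get_state();print(np.round(s["position"],4),R.from_rotvec(s["tool_rot"]).as_matrix().round(3).tolist(),np.round(s["ft_force"],1))
im=imaging.get_image("side");cv2.imwrite("pics/d.png",cv2.resize(im["frame"][150:250,240:370,::-1],(800,600),interpolation=2))
E
```

```text
time: 5.55
position: [0.483, 0.0575, 0.1159]
tool_rot: [-2.496, -1.906, 0.001]
ft_force: [0.6, -0.1, 0.8]
grip_width: 0.997
[0.483  0.0575 0.1159] [[0.263, 0.965, -0.001], [0.965, -0.263, 0.0], [-0.0, -0.001, -1.0]] [ 0.6 -0.1  0.8]
```

View pics/d.png

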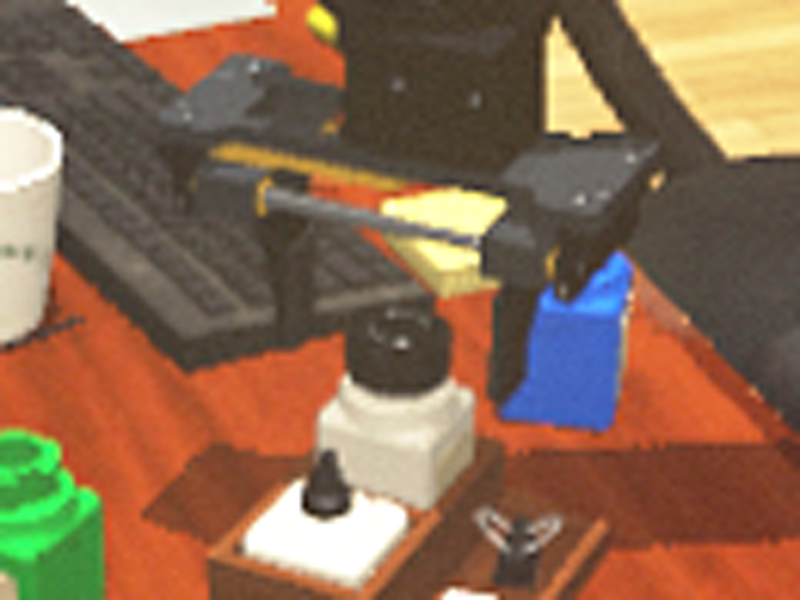

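Side crop: the tips straddle the cap evenly, mid column about 402 against the cap's 399, and sit a little above its lower edge. I close the jaws.

```bash
python3 -m jog '[[[0,0,0.2,0,0,0,7],[0,0,0,0,0,0,5.5],[0,0,0,0,0,0,4],[0,0,0,0,0,0,4],[0,0,0,0,0,0,3.8],[0,0,0,0,0,0,3.8],[0,0,0,0,0,0,3.8]]]' 50; python3 -m jog '[[[0,0,0,0,0,0,3.8],[0,0,0,0,0,0,3.8],[0,0,0,0,0,0,3.8]]]' 50
```

```text
time: 6.3
position: [0.4837, 0.0573, 0.1146]
tool_rot: [2.496, 1.906, 0.001]
ft_force: [0.4, 0.5, -0.1]
grip_width: 0.497
time: 6.6
position: [0.4836, 0.0574, 0.1146]
tool_rot: [2.497, 1.906, 0.0]
ft_force: [1.4, -0.5, 0.2]
grip_width: 0.498
```

Gripped: opening about 43 mm, side forces small. Now I press.

```bash
python3 -m jog '[[[0,0,0.15,0,0,0,3.8],[0,0,0.15,0,0,0,3.8],[0,0,0.15,0,0,0,3.8],[0,0,0,0,0,0,3.8],[0,0,0,0,0,0,3.8]]]' 60
```

```text
time: 7.1
position: [0.4839, 0.0573, 0.1111]
tool_rot: [2.496, 1.906, 0.0]
ft_force: [-1.2, -1.3, 7.9]
grip_width: 0.497
```

```bash
python3 -m jog '[[[0,0,0.1,0,0,0,3.8],[0,0,0,0,0,0,3.8],[0,0,0,0,0,-3,3.8],[0,0,0,0,0,-5,3.8],[0,0,0,0,0,-5,3.8],[0,0,0,0,0,-5,3.8],[0,0,0,0,0,0,3.8]]]' 60
```

```text
time: 7.8
position: [0.4842, 0.0578, 0.1104]
tool_rot: [2.165, 2.275, 0.002]
ft_force: [-1.5, 0.1, 8.5]
grip_width: 0.498
```

```bash
python3 -c "
from h import *;print(np.round(ctrl.get_state()['torque'],2))"; python3 -m jog '[[[0,0,0.05,0,0,-5,3.8],[0,0,0,0,0,-5,3.8],[0,0,0,0,0,-5,3.8],[0,0,0,0,0,-5,3.8],[0,0,0,0,0,-5,3.8],[0,0,0,0,0,-5,3.8],[0,0,0,0,0,0,3.8]]]' 60;python3 -c "
from h import *;s=ctrl.get_state();print(np.round(s['torque'],2),np.round(s['joint_positions'],2))"
```

```text
[-0.03  0.22  0.05]
time: 8.5
position: [0.4838, 0.0577, 0.1098]
tool_rot: [1.502, 2.758, -0.0]
ft_force: [-2.9, -0.0, 9.8]
grip_width: 0.496
[0.01 0.44 0.08] [ 0.54  0.15 -0.75  1.98  0.12  1.05  0.31]
```

```bash
python3 -m jog '[[[0,0,0,0,0,-5,3.8],[0,0,0,0,0,-5,3.8],[0,0,0,0,0,-4,3.8],[0,0,0,0,0,0,3.8]]]' 60;python3 -c "
from h import *;s=ctrl.get_state();print(np.round(s['torque'],2))";python3 -m jog '[[[0,0,0,0,0,-3,3.8],[0,0,0,0,0,-3,3.8],[0,0,0,0,0,0,3.8]]]' 60;python3 -c "
from h import *;s=ctrl.get_state();print(np.round(s['torque'],2))"
```

```text
time: 8.9
position: [0.4836, 0.0576, 0.1096]
tool_rot: [1.156, 2.921, -0.001]
ft_force: [-1.7, -1.5, 9.1]
grip_width: 0.495
[-0.08  0.47  0.08]
time: 9.2
position: [0.4838, 0.0575, 0.1097]
tool_rot: [1.002, 2.977, -0.001]
ft_force: [-1.9, -0.9, 8.9]
grip_width: 0.495
[-0.07  0.37 -0.01]
```

```bash
python3 -m jog '[[[0,0,0,0,0,-3,3.8],[0,0,0,0,0,-3,3.8],[0,0,0,0,0,0,3.8]]]' 60;python3 -c "
from h import *;s=ctrl.get_state();print(np.round(s['torque'],2))
im=imaging.get_image('side');cv2.imwrite('pics/e.png',cv2.resize(im['frame'][150:250,240:370,::-1],(800,600),interpolation=2))"
```

```text
time: 9.5
position: [0.4831, 0.0573, 0.1096]
tool_rot: [-0.848, -3.024, 0.001]
ft_force: [-4.0, -1.4, 10.8]
grip_width: 0.497
[-0.14  0.8  -0.57]
```

View pics/e.png

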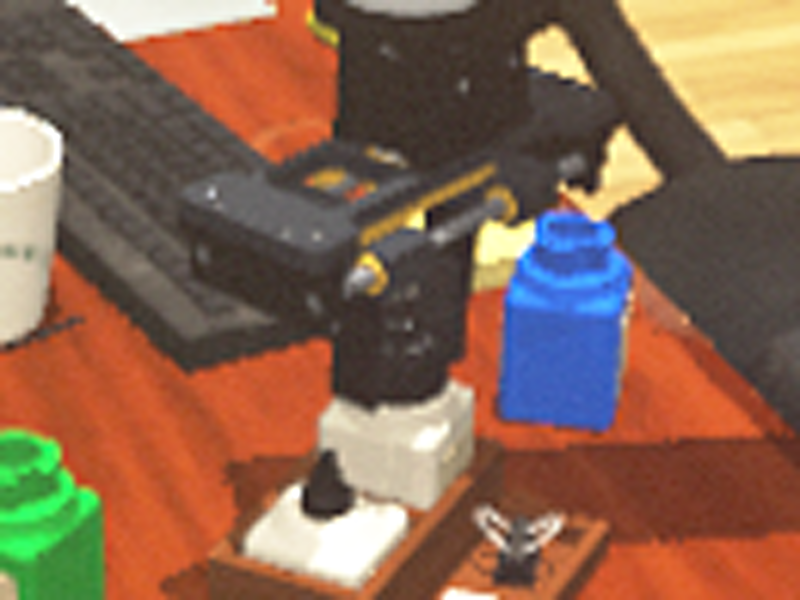

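The side crop shows the jaws pressed on the cap, with the bottle upright in its well. The twist torque jumped to -0.57 N·m at about 74°, so the stop is reached. I ease the twist and lift slowly, watching for the bottle's weight.

```bash
python3 -m jog '[[[0,0,0,0,0,2,3.8],[0,0,-0.25,0,0,0,3.8],[0,0,-0.25,0,0,0,3.8],[0,0,-0.25,0,0,0,3.8],[0,0,-0.25,0,0,0,3.8],[0,0,0,0,0,0,3.8],[0,0,0,0,0,0,3.8]]]' 60;python3 -c "
from h import *;s=ctrl.get_state();print(np.round(s['torque'],2))"
```

```text
time: 10.25
position: [0.4829, 0.0571, 0.1185]
tool_rot: [-0.899, -3.009, 0.002]
ft_force: [-2.3, -1.2, 1.0]
grip_width: 0.498
[-0.44  0.28 -0.22]
```

```bash
python3 -m jog '[[[0,0,-0.5,0,0,0,3.8],[0,0,-0.5,0,0,0,3.8],[0,0,0,0,0,0,3.8]]]' 60; python3 -m jog '[[[0,0,-1,0,0,0,3.8],[0,0,-1,0,0,0,3.8],[0,0,-1,0,0,0,3.8],[0,0,-0.6,0,0,0,3.8],[0,0,0,0,0,0,3.8],[0,0,0,0,0,0,3.8],[0,0,0,0,0,0,3.8]]]' 60
python3 - <<'E'
from h import *
im=imaging.get_image('side');cv2.imwrite('pics/f.png',cv2.resize(im['frame'][150:250,240:370,::-1],(800,600),interpolation=2))
for l in("cap_center","bottle_mouth","bottle","spout_bottle"):
    for d in finder.spot_point(l,"side")[:3]:print(l,np.round([d["point"][1]*560,d["point"][0]*420],1),round(d["conf"],2))
E
```

```text
time: 10.55
position: [0.4845, 0.0581, 0.1299]
tool_rot: [0.897, 3.008, 0.002]
ft_force: [0.1, 0.3, -0.5]
grip_width: 0.494
time: 11.25
position: [0.4831, 0.0573, 0.1641]
tool_rot: [-0.899, -3.009, 0.0]
ft_force: [0.3, -0.5, -0.0]
grip_width: 0.493
cap_center [308.3 189.2] 0.43
bottle_mouth [330.7 190.5] 0.93
bottle_mouth [305.5 207.1] 0.88
bottle_mouth [243.3 224.5] 0.87
bottle [332.4 213.2] 0.93
bottle [304.8 238.5] 0.57
bottle [245.4 253.6] 0.56
spout_bottle [293.4 251.1] 0.77
```

View pics/f.png

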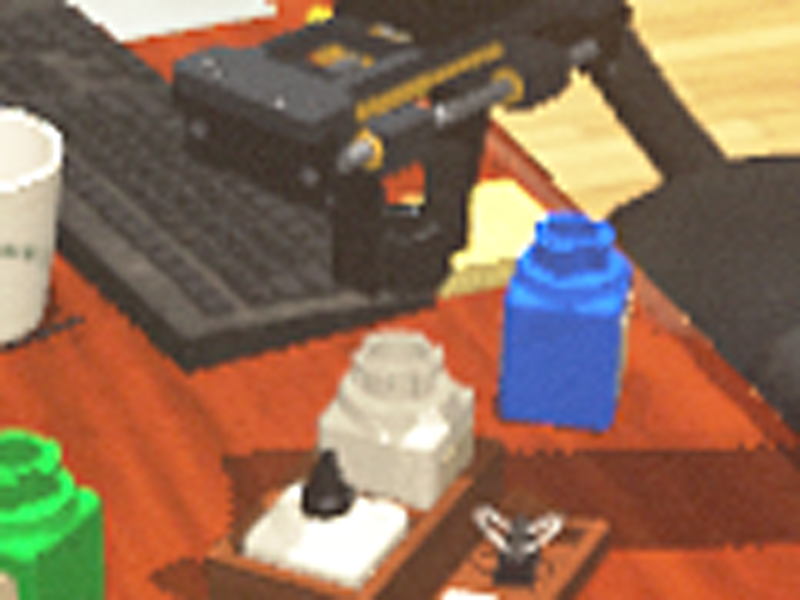

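The bottle is open and standing in its well, with the mouth at crop (397,355). The cap is in the jaws above it at (400,250), with clear space between, and the squat bottle is where it was. I hand in.

```bash
python3 -c "
from h import *;s=ctrl.get_state();print(np.round(s['ft_force'],1),np.abs(s['qd']).max(),s['grip_width']);print(close_job())"
```

```text
[ 0.2 -0.  -0.8] 0.0018886355953919155 0.4917813339293459
the job is handed in; nothing more can be done
None
```

The cap is off and I have handed the job in; the system gave no verdict. The gripper still holds the cap, level, over the open mouth.

- **Press and twist:** I pressed the cap about 4–5 mm and turned it anticlockwise until the stop showed as a torque jump, at about 74° of gripper turn. That is past the nominal 67°; I put the difference down to the bottle's play in its well and the cap's starting angle, but did not measure it.
- **Lift:** The cap came straight up with no sign of the bottle's weight on it.
- **Final position:** From the arm's travel, the cap's lower edge should be about 38 mm above the rim. The horizontal centring was not measured separately, but the tool ended within about 1 mm of where it gripped the cap.
- **Last checks:** The arm was still, the outside force was under 1 N, and the jaws were open about 43 mm on the 44 mm cap. The last side picture shows the bottle upright in its well and the squat bottle in place. I compared the mug and sticky pad only by eye, within that crop. The stapler and tape dispenser were outside it, and I did not look at them again.
- **Disagreement:** The side and top cameras differed by a few millimetres on the cap's position at first. I used a fit of the cap's outline, and the grip closed with little side force.

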